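Dispense one detergent block and seal the dispenser

TASK

Get one detergent block out of the dispenser on the laundry counter: pull its leaning cap out until it stops, then push the plunger knob all the way in so that the block drops into the steel tray, and let the knob spring back. Finally press the cap fully home again, and leave the bottle, the pot and the brush as they stand.

Things in the scene. Friction and masses are not known exactly. Their poses are not given: they have to be found in the camera images.
- dispenser: Fixed white dispenser. Origin: table height, under the middle of the block bay. y: along the block channel from plunger end (nearest the robot) to tray end (far), x: across it, to the robot's right, z up. Housing: x +-42, y -45 to 62 mm, clear cover top 92 mm high; bridge under the cap's collar y 25 to 55, 105 mm high. Channel 66 mm wide, floor 55 mm high, ends at y 62; then the tray.
- cap (a joint): Slide of the cap along its leaning axis: 0 = home, 0.040 m = out at its stop; it cannot come off. A snap detent holds both ends: about 6 N starts it, 9 N is the most (some 10 mm on); past half way it snaps on to the other end. When home its steel stem bars the channel so that the block cannot leave; out, the stem clears the block.
- cap_top (a point): Centre of the flat top of the cap, a grey ribbed round knob 60 mm long (along -z from here), 42 mm across, 46 mm at the lip (last 15 mm at the top), over a 36 mm collar 34 mm long. Moves with the cap. z axis: outwards along the slide, leaning 35 degrees from vertical towards the dispenser's -x (the robot's left); y axis as the dispenser's.
- plunger (a joint): Travel of the sprung plunger along the dispenser's +y: 0 = out (rest), 0.092 m = fully in against its stop. The spring pushes back with 3 N at rest, 8 N fully in, and returns the plunger when let go.
- push_face (a point): Centre of the outer flat face of the plunger's black round knob (42 mm across, 14 mm thick, axis level) on a 12 mm rod, 70 mm above the table; at rest 160 mm from the dispenser's origin towards its -y. Push along the dispenser's +y (also this point's y). Moves with the plunger.
- block: Cream detergent block, loose, 60 (x) x 50 (y, along the channel) x 26 mm high, about 0.12 kg, lying in the channel in front of the plunger under the clear cover. Origin: centre of its underside.
- tray_in (a point): Centre of the steel tray's floor, 8 mm above the table, 126 mm from the dispenser's origin along its y; axes as the dispenser's. The tray is 100 mm wide (x), reaches 60 mm either way in y, its walls stand 42 mm above this floor.
- softener: Bystander: white plastic bottle with grey cap, 72 mm across, 200 mm tall, standing. Origin: centre of its underside.
- pot: Bystander: terracotta pot, 100 mm across, 85 mm tall, standing. Origin: centre of its underside.
- brush: Bystander: flat brush with a wooden handle, 170 mm long, under 40 mm high, lying on the counter on the side the cap leans to. Origin: on its underside.

How it is judged:
On the way, in this order (a step that is already met when the one before it is completed fails the run):
1. the cap is pulled out to its stop (joint above 36 mm) with the plunger still out (below 10 mm) (value of joint cap above 0.036 m and value of joint plunger below 0.01 m), for 0.2 s.
2. the plunger is pushed fully in (above 87 mm) with the cap still out (value of joint plunger above 0.087 m and value of joint cap above 0.036 m), for 0.1 s.
At the end, for the whole second after the job is handed in: The cap is fully home (joint below 3 mm), the plunger has sprung back out (below 5 mm), and the block lies still inside the steel tray, either way up (origin within the tray's walls and less than 40 mm above its floor) (value of joint cap below 0.003 m and value of joint plunger below 0.005 m and x of block in the frame of tray_in between -0.05 and 0.05 m and y of block in the frame of tray_in between -0.064 and 0.062 m and z of block in the frame of tray_in below 0.04 m and linear speed of block below 0.02 m/s); the robot touches nothing.
It fails at once if the bottle is moved by more than 20 mm (distance of softener from where it was at the start of the episode above 0.02 m).
It fails at once if the pot is moved by more than 20 mm (distance of pot from where it was at the start of the episode above 0.02 m).
It fails at once if the brush is moved by more than 20 mm (distance of brush from where it was at the start of the episode above 0.02 m).
It also fails if it takes over 62 s, if anything falls off the work surface, if the arm or the gripper's body presses on something with over 40 N, if the wrist force passes 120 N, or if a joint passes its speed limit or range.

ROBOT

A 6-joint arm with a two-finger parallel gripper is mounted at the origin on the work surface. World frame = base frame: x ahead of the robot, y to its left, z up, the work surface at z = 0. Lengths are in m, angles in rad, forces in N, time in s.
With the tool pointing down it reaches from about 0.35 to 0.875 m from the base axis. Payload 4.2 kg.
Tool frame: the origin (TCP) lies midway between the tips of the shut fingers; the grasp point (between the pads) lies 19 mm behind it; z points along the fingers, x is the direction in which the jaws open and shut, and the axes are right-handed (so a half turn about z gives the same grasp; the last joint's range is limited). The gripper opens to 85 mm and grips with 20 to 120 N. Pads are 22 mm wide; open, the fingers measure 114 mm over their backs; the gripper's body (76 mm by 85 mm) begins 54 mm behind the grasp point. The pads swing forward as they close: fully open they stand 13 mm farther back than shut.
Start: joints at [1.442, 0.385, 0.008, 0, -1.194, -0.259], TCP at [0.236, 0.579, 0.231] pointing down, gripper open.
Joint ranges: [-3.14, 3.14], [-1.21, 2.06], [-1.07, 1.41], [-3.16, 2.05], [-2.99, -0.16], [-3.1, 3.1]. Speed limits (rad/s): [2.79, 2.79, 3.14, 3.14, 3.14, 3.14].

INTERFACE

Orientations are given as a 3x3 rotation matrix whose columns are the frame's x, y, z axes.
In Python, from station import r gives the robot as it stands.
- The arm moves only by the shell command python3 -m creep 'ROWS'. ROWS is JSON, a list of rows, each an object of numbers: "dx", "dy", "dz": the shift along the tool's x, y, z normalised to -1 to 1, where 1 is 75 cm; "ax", "ay", "az": the turn, a rotation vector about the tool's x, y, z normalised to -1 to 1, where 1 is 60 degrees; "gripper": the opening, from 0 (shut) to 1 (fully open). A call has 1 to 12 rows; each row is the pose to reach, as a shift and turn from the pose commanded when the call began, along the tool's axes at that moment; what a row does not reach only later rows make up. A row lasts 1/8 s, in which the tool goes at most 62.5 mm and 10.7 degrees, less where a joint would pass 70% of its speed; a pose out of reach is approached as far as the arm can. A call with a number of a shift or a turn outside -1 to 1 is refused whole. A call with a gripper value outside its range is refused whole. The fingers move at their own pace and stop on an object; the grip force is fixed at half the most. Time passes only in rows, so rows that repeat a pose let the fingers close. It gives the time, the measured TCP pose, the force and the opening at its end, in the units of the state.
- r.observe(): the state, without advancing time (a new reading comes with each control period).
- r.get_image(name): name is "side" or "top" or "wrist"; returns (picture, depth): 480x640x3 uint8, blue, green, red; 480x640 float32, m along the optical axis (not along the pixel's ray), 0 where there is no reading.
- r.camera_model(name): a dict with "intrinsics" (3x3 intrinsics, pixels), "R" (3x3) and "t" (3): a world point X has camera coordinates R X + t. Camera axes: x right, y down, z forward; pixel columns grow to the right and rows downward; lengths in m; the calibration is good to about 2 mm. A picture is of the moment at which its call begins: read the wrist's pose just before it. camera_model takes no time and is no camera call; for the wrist camera it gives the pose at the moment of the call.
- r.hand_in(): hands the job in, once; it reports no verdict.
The state is a dict: "t": time; "q": joint angles; "dq": joint speeds; "joint_efforts": joint torques, N m; "ee_pos": TCP position; "ee_rot": TCP orientation; "wrist_force": force on the tool from outside, world axes, zero at the start; "ft_torque": the same for the moment, N m; "opening": finger opening in m.
Only numpy, scipy, OpenCV 4.12 (cv2) and the standard library are available. Lean on these libraries where they do the work, as an engineer would, in place of code of your own. Each camera call takes 0.05 s, during which the arm holds its last target.

## Working session

There is one attempt and no reset: what is moved stays moved. The work goes in short steps, Python scripts to look and compute and a shell command to move; the robot and the scene stay as the last step left them, time stands still between calls to the robot, and variables do not carry over. Pictures are saved under pics/ and viewed, and the job is handed in when it is done.

```bash
ls; mkdir -p pics
python3 - <<'E'
from station import r
import cv2,json
s=r.observe();print(s['t'],s['ee_pos'],s['ee_rot'],s['opening'])
import pickle
d={}
for n in("side","top","wrist"):
    m=r.camera_model(n);p,z=r.get_image(n);d[n]=(m,p,z);cv2.imwrite(f'pics/{n}0.png',p);print(n,m)
pickle.dump(d,open('v0.pkl','wb'))
E
```

```text
pics
0.0 [0.23610564 0.57804724 0.23019897] [[-3.78343282e-01 -9.25665066e-01 -7.39783801e-04]
 [-9.25662689e-01  3.78343990e-01 -2.10039543e-03]
 [ 2.22415543e-03 -1.09880237e-04 -9.99997521e-01]] 0.08527397188177
side {'intrinsics': array([[581.95644661,   0.        , 317.88120561],
       [  0.        , 581.95644661, 242.0064855 ],
       [  0.        ,   0.        ,   1.        ]]), 'R': array([[ 0.78451032, -0.61989237, -0.01664372],
       [-0.34743216, -0.41714753, -0.83980881],
       [ 0.51364819,  0.66462124, -0.54262708]]), 't': array([-0.49176107,  0.2965027 ,  0.60716123])}
top {'intrinsics': array([[534.73758814,   0.        , 318.12347932],
       [  0.        , 534.73758814, 235.75186338],
       [  0.        ,   0.        ,   1.        ]]), 'R': array([[-3.29487013e-03, -9.99724843e-01,  2.32246174e-02],
       [-9.90664136e-01,  9.80361047e-05, -1.36325197e-01],
       [ 1.36285409e-01, -2.34569694e-02, -9.90391871e-01]]), 't': array([-0.05438732,  0.59646451,  0.85749356])}
wrist {'intrinsics': array([[414.26601467,   0.        , 323.76404613],
       [  0.        , 414.26601467, 229.15804555],
       [  0.        ,   0.        ,   1.        ]]), 'R': array([[-0.37853443, -0.92558469,  0.00215898],
       [-0.8776339 ,  0.35966319,  0.31686138],
       [-0.29405855,  0.11804815, -0.9484694 ]]), 't': array([ 0.6240945 , -0.04197904,  0.3808798 ])}
```

View pics/side0.png

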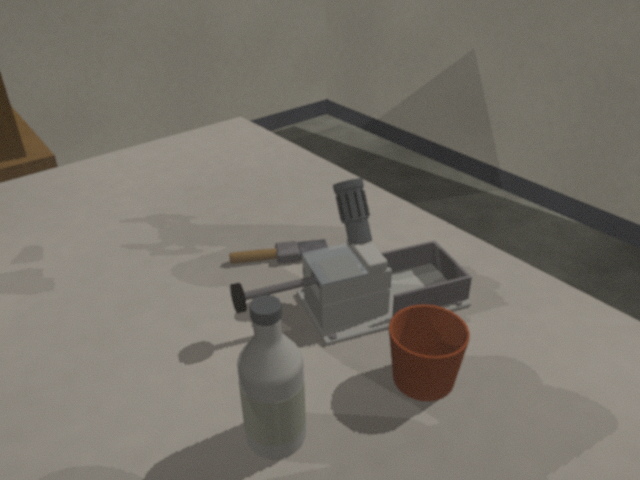

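View pics/top0.png

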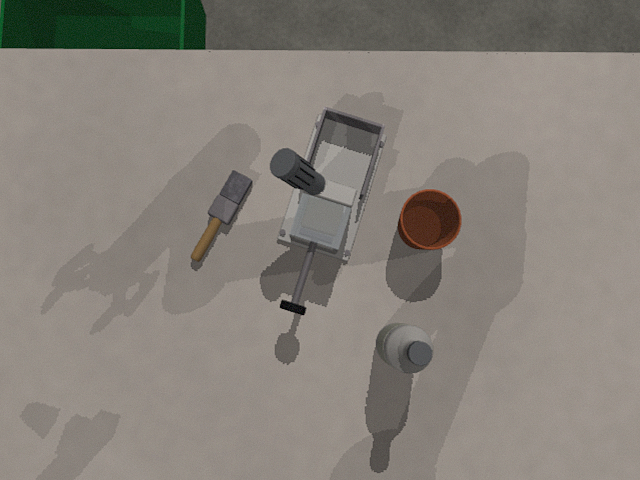

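View pics/wrist0.png

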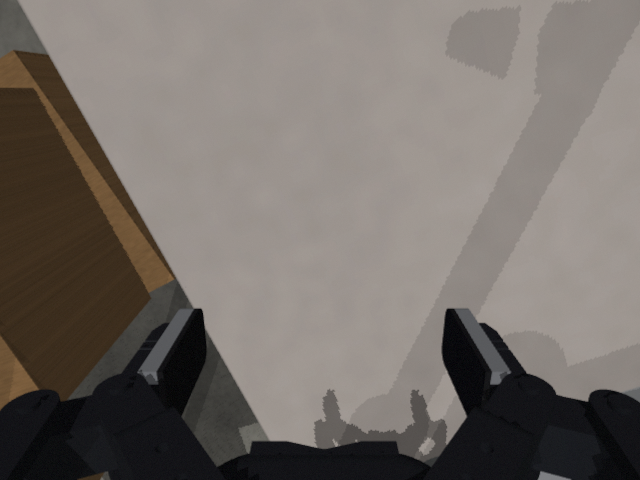

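The side view shows the dispenser at about (345,285), with its cap at (350,195) and its knob at (238,297). In the top view the knob is at (293,307), the housing at (322,215), the cap at (297,170), the brush at (220,215), the pot at (430,220) and the bottle at (405,348). Next I measure these.

```bash
cat > h.py <<'E'
import numpy as np,cv2,pickle
def cloud(m,z):
    K=m['intrinsics'];v,u=np.mgrid[0:480,0:640]
    c=np.stack([(u-K[0,2])/K[0,0]*z,(v-K[1,2])/K[1,1]*z,z],-1)
    return (c-m['t'])@m['R']
def ray(m,uv,h):
    K=m['intrinsics'];d=np.array([(uv[0]-K[0,2])/K[0,0],(uv[1]-K[1,2])/K[1,1],1])@m['R']
    o=-m['R'].T@m['t'];return o+d*(h-o[2])/d[2]
E
python3 - <<'E'
from h import *
np.set_printoptions(precision=4,suppress=True)
d=pickle.load(open('v0.pkl','rb'))
for n in('top','side'):
    m,p,z=d[n];P=cloud(m,z);dark=p.max(-1)<50
    x0,x1,y0,y1=(270,315,290,325) if n=='top' else (222,252,275,320)
    M=np.zeros((480,640),bool);M[y0:y1,x0:x1]=True
    k=M&dark&(z>0);q=P[k];v,u=np.nonzero(k)
    print(n,'knob',k.sum(),'cen px',u.mean(),v.mean(),'ray',ray(m,(u.mean(),v.mean()),.07),q.min(0),q.max(0),np.median(q,0))
    print(cv2.minAreaRect(np.stack([u,v],1).astype(np.float32)))
m,p,z=d['top'];P=cloud(m,z)
Z=P[...,2]
for lo,hi in((.085,.098),(.099,.112),(.04,.056)):
    M=(Z>lo)&(Z<hi);M[:, :255]=0;M[:,395:]=0;M[:90]=0;M[270:]=0
    n,l,s,c=cv2.connectedComponentsWithStats(M.astype(np.uint8))
    for i in range(1,n):
        if s[i,4]>60:
            q=P[l==i];R=cv2.minAreaRect(q[:,:2].astype(np.float32));print(lo,s[i],'n',R,q.mean(0))
# cap
M=(Z>.125);M[:,:255]=0;M[:,350:]=0;M[:130]=0;M[210:]=0
q=P[M];print('cap',M.sum(),q.min(0),q.max(0))
for n in d:
    pass
# pot bottle brush
for nm,(x0,x1,y0,y1) in dict(pot=(395,465,185,255),bottle=(370,440,318,378),brush=(185,255,168,265)).items():
    q=P[y0:y1,x0:x1].reshape(-1,3);q=q[(q[:,2]>.012)];print(nm,q.min(0),q.max(0),np.median(q,0))
E
```

```text
top knob 205 cen px 292.37560975609756 307.1756097560976 ray [ 0.4774 -0.0132  0.07  ] [ 0.4666 -0.0334  0.0736] [0.4887 0.0063 0.0943] [ 0.4775 -0.0132  0.0881]
((292.4403991699219, 307.0321350097656), (24.999265670776367, 8.428871154785156), 16.699243545532227)
side knob 262 cen px 238.33969465648855 297.7557251908397 ray [ 0.4776 -0.013   0.07  ] [ 0.4636 -0.0351  0.062 ] [ 0.482  -0.0069  0.0921] [ 0.4711 -0.0273  0.082 ]
((238.48077392578125, 297.4038391113281), (26.867910385131836, 10.982502937316895), 78.69007110595703)
0.085 [ 290  192   62   58 2292] n ((0.6145584583282471, -0.057864733040332794), (0.08203160017728806, 0.07167315483093262), 72.07127380371094) [ 0.6142 -0.0579  0.0923]
0.099 [304 177  53  30 677] n ((0.6608977913856506, -0.07384351640939713), (0.07998538017272949, 0.030767636373639107), 72.9073486328125) [ 0.6564 -0.0836  0.1051]
0.04 [307 106  79  90 717] n ((0.7441055178642273, -0.09951549768447876), (0.11035005748271942, 0.12927207350730896), 71.96307373046875) [ 0.7679 -0.1101  0.0492]
cap 1384 [ 0.4739 -0.0551  0.125 ] [0.7088 0.0185 0.9318]
pot [ 0.4739 -0.2863  0.012 ] [ 0.6676 -0.0343  0.9318] [ 0.6316 -0.2579  0.0642]
bottle [ 0.38   -0.2245  0.0122] [ 0.4739 -0.0343  0.9318] [ 0.4205 -0.1767  0.1378]
brush [ 0.4739 -0.0343  0.012 ] [0.7159 0.1621 0.9318] [0.6502 0.1057 0.0185]
```

```bash
cat >> h.py <<'E'
np.set_printoptions(precision=4,suppress=True)
th=np.deg2rad(-17.9)
Y=np.array([np.cos(th),np.sin(th),0]);X=np.array([Y[1],-Y[0],0]);O=np.array([.6236,-.0609,0])
s35,c35=np.sin(np.deg2rad(35)),np.cos(np.deg2rad(35))
A=c35*np.array([0,0,1])-s35*X
D=np.stack([X,Y,[0,0,1]],1)   # dispenser axes
def moves(T,R,s):
    from scipy.spatial.transform import Rotation as Q
    R0=np.array(s['ee_rot']);p=np.array(s['ee_pos'])
    return R0.T@(T-p)/.75, Q.from_matrix(R0.T@R).as_rotvec()/np.deg2rad(60)
E
python3 - <<'E'
from h import *
d=pickle.load(open('v0.pkl','rb'))
for n,(x0,x1,y0,y1) in dict(top=(262,332,140,200),side=(325,385,170,250)).items():
    m,p,z=d[n];P=cloud(m,z)[y0:y1,x0:x1].reshape(-1,3)
    L=(P-O)@D; a=(P-O)@A
    k=(P[:,2]>.115)&(P[:,2]<.3)&(abs(L[:,1]-.04)<.04)
    L,a,P=L[k],a[k],P[k]
    w=(P-O)@(c35*X+s35*np.array([0,0,1]))  # across axis, in lean plane
    print(n,k.sum(),'amax',np.percentile(a,[50,90,95,98,100]),'y',np.percentile(L[:,1],[1,50,99]),'w',np.percentile(w,[1,50,99]))
    t=a>np.percentile(a,99)-.004
    print('top face',t.sum(),'ctr',P[t].mean(0),'disp',L[t].mean(0),'w',w[t].min(),w[t].max(),'y',L[t,1].min(),L[t,1].max())
    for lo in np.arange(.09,.24,.01):
        b=(a>=lo)&(a<lo+.01)
        if b.sum()>8: print(round(lo,3),b.sum(),L[b,1].min(),L[b,1].max(),w[b].min(),w[b].max())
E
```

```text
top 1470 amax [0.1718 0.1891 0.1895 0.1901 0.1918] y [0.0199 0.0376 0.0619] w [0.0181 0.0507 0.0601]
top face 563 ctr [ 0.6862 -0.0009  0.1767] disp [-0.0763  0.0411  0.1767] w 0.01480551647084586 0.06142230281438644 y 0.018993123588550515 0.06347129083841027
0.1 52 0.025676593736532426 0.058183190121152854 0.04472357965746922 0.056169161151707094
0.11 90 0.02390424223376932 0.058151529302399425 0.036435511654113927 0.056943671098576024
0.12 54 0.023225834728914832 0.052593989820162015 0.03791096986402148 0.056491318063236005
0.13 118 0.019925642591994957 0.062184592487988834 0.03167698370807258 0.06015266568028908
0.14 121 0.02028381129914301 0.06246572788659113 0.0314048419042674 0.059984238416707907
0.15 135 0.020186667526388292 0.06243520935613679 0.030857562491295128 0.05997132256913604
0.16 141 0.020268117410565365 0.062424705558192996 0.031069513815898907 0.06142931255534338
0.17 94 0.019214494039987415 0.05882996029954444 0.03550397294952282 0.0610243217403833
0.18 632 0.01828190879722832 0.06347129083841027 0.012557291900857338 0.06206896072477923
0.19 33 0.01923857875317819
[... 432 characters left out ...]
706346442 0.057575615104985434 0.03340255503871733 0.05730700882386036
0.12 167 0.019949754680855324 0.05543005325073055 0.03419799212811226 0.05803399103026522
0.13 203 0.01837840799498592 0.06133257215295146 0.0303541243576093 0.05970040850116265
0.14 205 0.018471863591007137 0.06135151447108091 0.02855585004784686 0.06265827891284605
0.15 203 0.018126413493165794 0.06075592020324978 0.02815095304109747 0.06092328296755188
0.16 207 0.01824821218828088 0.061937429773239225 0.028167796326200787 0.06034826300306412
0.17 207 0.01736962415387563 0.06121021732746732 0.03022021048516311 0.061285971128421456
0.18 179 0.017006178527188286 0.061011830472799254 0.03138834116782377 0.06311763840011143
```

```bash
cat >> h.py <<'E'
W=c35*X+s35*np.array([0,0,1])
def capp(a,w=.038,y=.0405): return O+A*a+W*w+Y*y
RG=np.stack([W,np.cross(-A,W),-A],1)
def rep(T,R):
    from station import r
    s=r.observe();d,t=moves(T,R,s);print(s['t'],s['ee_pos'],'F',s['wrist_force'],'op',s['opening']);print('d',d,'turn',t,'q',s['q'])
E
python3 - <<'E'
from h import *
rep(capp(.27),RG); print(capp(.189),RG)
E
```

```text
0.15 [0.2362 0.5782 0.2305] F [ 1.0209 -0.0311  0.0651] op 0.08570741570257927
d [ 0.4248 -0.8419 -0.0159] turn [ 0.022   0.5815 -0.0699] q [ 1.4416  0.3854  0.007  -0.0003 -1.194  -0.2586]
[0.6859 0.0002 0.1766] [[-0.2518 -0.9516 -0.1763]
 [-0.7795  0.3074 -0.5458]
 [ 0.5736  0.     -0.8192]]
```

```bash
python3 -m creep '[{"dx":0.42,"dy":-0.84,"dz":-0.04,"ax":0.02,"ay":0.58,"az":-0.07,"gripper":1},{"dx":0.42,"dy":-0.84,"dz":-0.04,"ax":0.02,"ay":0.58,"az":-0.07,"gripper":1},{"dx":0.42,"dy":-0.84,"dz":-0.04,"ax":0.02,"ay":0.58,"az":-0.07,"gripper":1},{"dx":0.42,"dy":-0.84,"dz":-0.04,"ax":0.02,"ay":0.58,"az":-0.07,"gripper":1},{"dx":0.42,"dy":-0.84,"dz":-0.04,"ax":0.02,"ay":0.58,"az":-0.07,"gripper":1},{"dx":0.42,"dy":-0.84,"dz":-0.04,"ax":0.02,"ay":0.58,"az":-0.07,"gripper":1},{"dx":0.42,"dy":-0.84,"dz":-0.04,"ax":0.02,"ay":0.58,"az":-0.07,"gripper":1},{"dx":0.42,"dy":-0.84,"dz":-0.04,"ax":0.02,"ay":0.58,"az":-0.07,"gripper":1},{"dx":0.42,"dy":-0.84,"dz":-0.04,"ax":0.02,"ay":0.58,"az":-0.07,"gripper":1},{"dx":0.42,"dy":-0.84,"dz":-0.04,"ax":0.02,"ay":0.58,"az":-0.07,"gripper":1}]'
python3 - <<'E'
from h import *
rep(capp(.24),RG)
E
```

```text
t: 1.4
ee_pos: [0.6488, 0.1072, 0.2576]
ee_rot: [[-0.251, -0.952, -0.177], [-0.781, 0.307, -0.543], [0.571, 0.002, -0.821]]
wrist_force: [-0.4, 1.1, 0.2]
opening: 0.0854
1.4 [0.6488 0.1072 0.2576] F [-0.3513  1.0972  0.2075] op 0.08540397059823515
d [ 0.0372 -0.091   0.0894] turn [0.0019 0.0027 0.0013] q [ 0.5653  0.6187  0.1988  0.3728 -1.6387  0.6257]
```

```bash
python3 -m creep '[{"dx":0.037,"dy":-0.091,"dz":0.085,"ax":0.0,"ay":0.0,"gripper":1},{"dx":0.037,"dy":-0.091,"dz":0.085,"gripper":1},{"dx":0.037,"dy":-0.091,"dz":0.085,"gripper":1},{"dx":0.037,"dy":-0.091,"dz":0.085,"gripper":1},{"dx":0.037,"dy":-0.091,"dz":0.085,"gripper":1}]'
python3 - <<'E'
from h import *
rep(capp(.141),RG)
from station import r
for n in('wrist','side'): cv2.imwrite(f'pics/{n}1.png',r.get_image(n)[0])
E
```

```text
1.4 [0.6488 0.1072 0.2576] F [-0.3513  1.0972  0.2075] op 0.08540397059823515
d [ 0.0376 -0.0913  0.2214] turn [0.0019 0.0027 0.0013] q [ 0.5653  0.6187  0.1988  0.3728 -1.6387  0.6257]$[0]: bad value
```

View pics/wrist1.png

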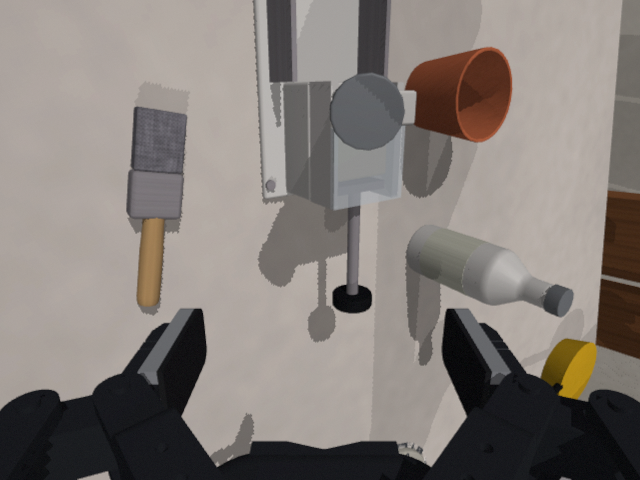

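View pics/side1.png

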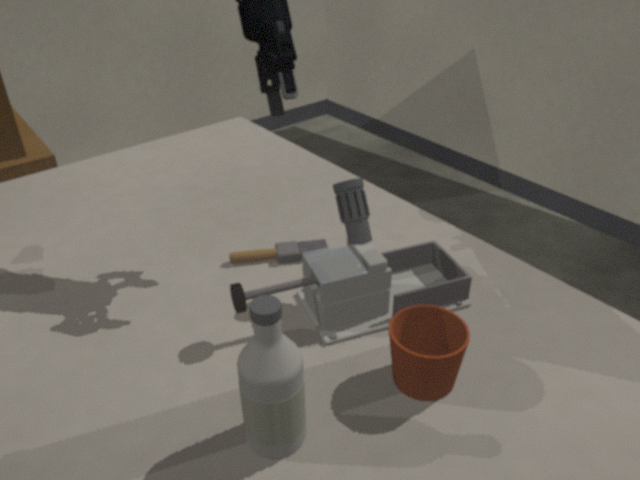

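The wrist image shows the cap top disc at about (367,112), the knob at (352,298), and the brush, pot and bottle clear. That call was refused and nothing moved. I'll retry it with fewer digits.

```bash
python3 -m creep '[{"dx":0.037,"dy":-0.091,"dz":0.085,"gripper":1},{"dx":0.037,"dy":-0.091,"dz":0.085,"gripper":1},{"dx":0.037,"dy":-0.091,"dz":0.085,"gripper":1},{"dx":0.037,"dy":-0.091,"dz":0.085,"gripper":1}]'
python3 - <<'E'
from h import *
rep(capp(.141),RG)
from station import r
m=r.camera_model('wrist');p,z=r.get_image('wrist');cv2.imwrite('pics/wrist2.png',p)
K=m['intrinsics']
for a in(.189,): 
    c=m['R']@capp(a)+m['t'];print('pred px',(K@c)[:2]/c[2])
E
```

```text
1.5 [0.6496 0.1035 0.2566] F [-0.2949  0.9116 -0.8229] op 0.08547207048920565
d [ 0.034  -0.09    0.2173] turn [ 0.0065  0.0019 -0.0047] q [ 0.5592  0.6206  0.1995  0.3723 -1.639   0.624 ]
pred px [365.9104 115.3522]$[0]: bad value
```

View pics/wrist2.png

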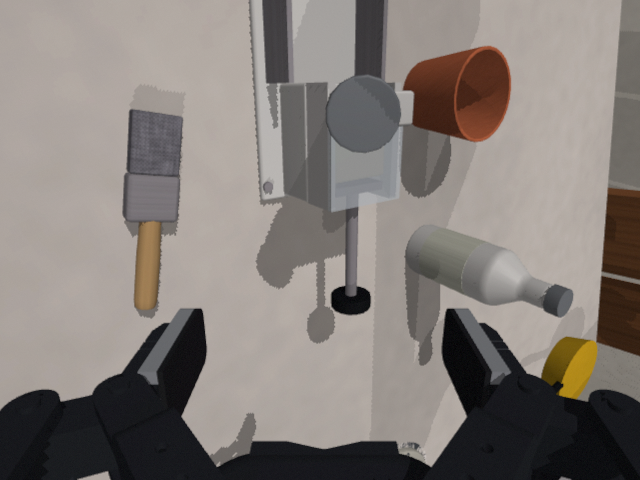

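Predicted cap centre is (366,115) and I see it at (364,113), which agrees. The refusal may be because a row must hold all its keys.

```bash
python3 -m creep '[{"dx":0.034,"dy":-0.09,"dz":0.083,"ax":0,"ay":0,"az":0,"gripper":1},{"dx":0.034,"dy":-0.09,"dz":0.083,"ax":0,"ay":0,"az":0,"gripper":1},{"dx":0.034,"dy":-0.09,"dz":0.083,"ax":0,"ay":0,"az":0,"gripper":1},{"dx":0.034,"dy":-0.09,"dz":0.083,"ax":0,"ay":0,"az":0,"gripper":1}]'
python3 - <<'E'
from h import *
rep(capp(.141),RG)
E
```

```text
t: 2.05
ee_pos: [0.6944, 0.0356, 0.2215]
ee_rot: [[-0.251, -0.952, -0.176], [-0.782, 0.306, -0.543], [0.571, 0.002, -0.821]]
wrist_force: [0.3, -0.3, 0.6]
opening: 0.0852
2.05 [0.6944 0.0356 0.2215] F [ 0.2643 -0.2998  0.5966] op 0.08519246901267197
d [ 0.0058 -0.0038  0.1407] turn [0.0007 0.0032 0.0018] q [ 0.4477  0.6764  0.1988  0.4261 -1.5432  0.7015]
```

```bash
python3 -m creep '[{"dx":0.005,"dy":-0.003,"dz":0.04,"ax":0,"ay":0,"az":0,"gripper":1},{"dx":0.005,"dy":-0.003,"dz":0.08,"ax":0,"ay":0,"az":0,"gripper":1},{"dx":0.005,"dy":-0.003,"dz":0.12,"ax":0,"ay":0,"az":0,"gripper":1},{"dx":0.005,"dy":-0.003,"dz":0.14,"ax":0,"ay":0,"az":0,"gripper":1},{"dx":0.005,"dy":-0.003,"dz":0.14,"ax":0,"ay":0,"az":0,"gripper":1}]'
python3 - <<'E'
from h import *
rep(capp(.141),RG)
from station import r
for n in('wrist','side'): cv2.imwrite(f'pics/{n}3.png',r.get_image(n)[0])
E
```

```text
t: 2.68
ee_pos: [0.6769, -0.0257, 0.1373]
ee_rot: [[-0.251, -0.952, -0.177], [-0.782, 0.307, -0.543], [0.571, 0.002, -0.821]]
wrist_force: [0.1, -0.4, -0.2]
opening: 0.0854
2.675 [ 0.6769 -0.0257  0.1373] F [ 0.057  -0.415  -0.2177] op 0.08542007151760073
d [ 0.0002 -0.0008  0.0001] turn [0.0014 0.0026 0.0017] q [ 0.3774  0.6879 -0.01    0.4712 -1.3203  0.6584]
```

View pics/side3.png

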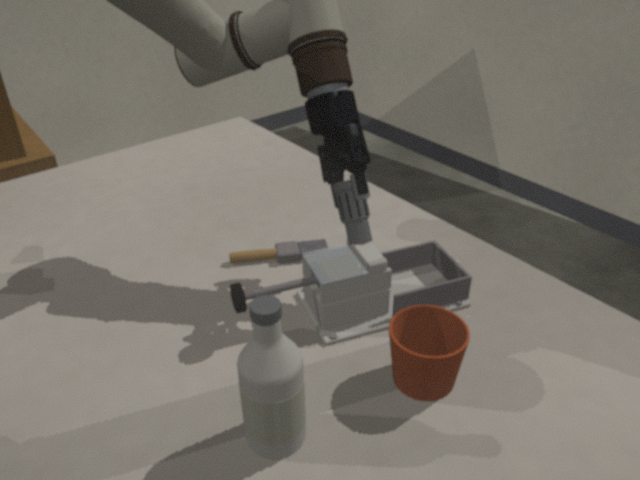

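View pics/wrist3.png

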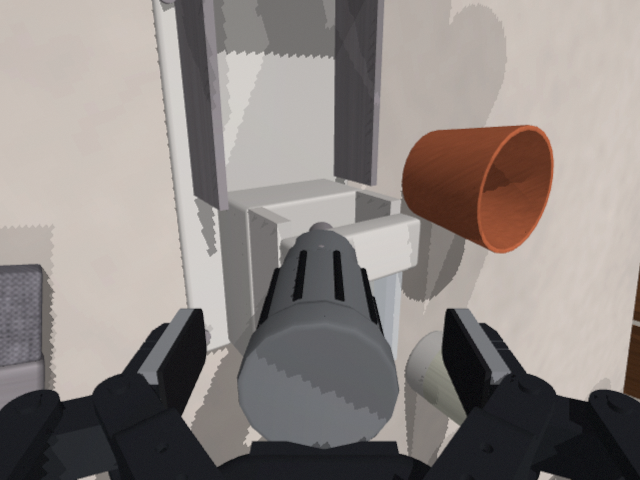

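The fingers stand either side of the cap, which is centred at about x 320 in the wrist view. Closing.

```bash
python3 -m creep '[{"dx":0,"dy":0,"dz":0,"ax":0,"ay":0,"az":0,"gripper":0},{"dx":0,"dy":0,"dz":0,"ax":0,"ay":0,"az":0,"gripper":0},{"dx":0,"dy":0,"dz":0,"ax":0,"ay":0,"az":0,"gripper":0},{"dx":0,"dy":0,"dz":0,"ax":0,"ay":0,"az":0,"gripper":0},{"dx":0,"dy":0,"dz":0,"ax":0,"ay":0,"az":0,"gripper":0},{"dx":0,"dy":0,"dz":0,"ax":0,"ay":0,"az":0,"gripper":0}]'
```

```text
t: 3.52
ee_pos: [0.6784, -0.0238, 0.1373]
ee_rot: [[-0.251, -0.952, -0.173], [-0.784, 0.305, -0.541], [0.567, -0.0, -0.823]]
wrist_force: [0.2, 6.5, 0.9]
opening: 0.0433
```

```bash
python3 -m creep '[{"dx":0,"dy":0,"dz":-0.01,"ax":0,"ay":0,"az":0,"gripper":0},{"dx":0,"dy":0,"dz":-0.02,"ax":0,"ay":0,"az":0,"gripper":0},{"dx":0,"dy":0,"dz":-0.03,"ax":0,"ay":0,"az":0,"gripper":0},{"dx":0,"dy":0,"dz":-0.04,"ax":0,"ay":0,"az":0,"gripper":0},{"dx":0,"dy":0,"dz":-0.048,"ax":0,"ay":0,"az":0,"gripper":0},{"dx":0,"dy":0,"dz":-0.054,"ax":0,"ay":0,"az":0,"gripper":0},{"dx":0,"dy":0,"dz":-0.054,"ax":0,"ay":0,"az":0,"gripper":0}]'
python3 - <<'E'
from h import *
rep(capp(.181),RG)
from station import r
cv2.imwrite('pics/side4.png',r.get_image('side')[0])
E
```

```text
t: 4.4
ee_pos: [0.6853, -0.002, 0.1703]
ee_rot: [[-0.251, -0.952, -0.174], [-0.784, 0.305, -0.541], [0.568, 0.0, -0.823]]
wrist_force: [3.7, 6.8, -6.3]
opening: 0.0435
4.4 [ 0.6853 -0.002   0.1703] F [ 3.7315  6.7847 -6.2738] op 0.043489469381786515
d [0.0024 0.0002 0.002 ] turn [-0.0009  0.0066  0.0017] q [ 0.4044  0.6788  0.0682  0.4499 -1.4032  0.6786]
```

View pics/side4.png

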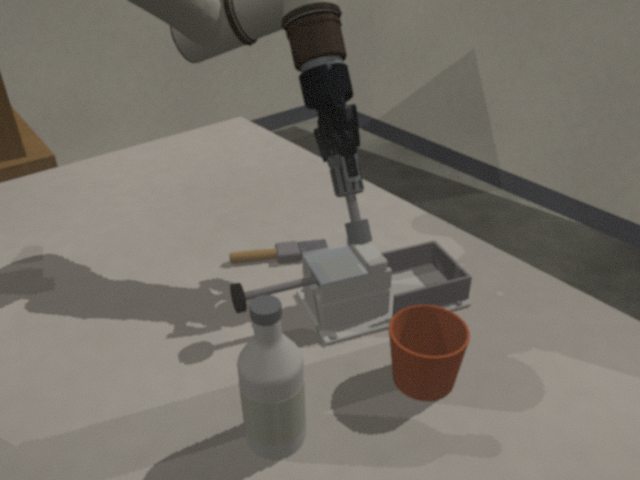

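The cap is out about 40 mm and its stem is showing at (352,207). Releasing and retreating along the axis.

```bash
python3 -m creep '[{"dx":0,"dy":0,"dz":0,"ax":0,"ay":0,"az":0,"gripper":1},{"dx":0,"dy":0,"dz":0,"ax":0,"ay":0,"az":0,"gripper":1},{"dx":0,"dy":0,"dz":0,"ax":0,"ay":0,"az":0,"gripper":1},{"dx":0,"dy":0,"dz":0,"ax":0,"ay":0,"az":0,"gripper":1},{"dx":0,"dy":0,"dz":0,"ax":0,"ay":0,"az":0,"gripper":1},{"dx":0,"dy":0,"dz":-0.05,"ax":0,"ay":0,"az":0,"gripper":1},{"dx":0,"dy":0,"dz":-0.1,"ax":0,"ay":0,"az":0,"gripper":1},{"dx":0,"dy":0,"dz":-0.16,"ax":0,"ay":0,"az":0,"gripper":1},{"dx":0,"dy":0,"dz":-0.16,"ax":0,"ay":0,"az":0,"gripper":1}]'
python3 - <<'E'
from h import *
from station import r
# push: tool down, shut, jaws along dispenser x
RP=np.stack([X,-Y,[0,0,-1]],1)
rep(O-.22*Y+np.array([0,0,.2]),RP)
p,z=r.get_image('side');m=r.camera_model('side')
cv2.imwrite('pics/side5.png',p)
P=cloud(m,z)[120:240,320:385].reshape(-1,3);L=(P-O)@D;a=(P-O)@A
k=(abs(L[:,1]-.04)<.03)&(P[:,2]>.115)&(abs((P-O)@W-.038)<.035)
print('cap a',np.percentile(a[k],[95,99,100]))
E
```

```text
t: 5.58
ee_pos: [0.7071, 0.0628, 0.2723]
ee_rot: [[-0.254, -0.952, -0.17], [-0.783, 0.306, -0.541], [0.568, -0.004, -0.823]]
wrist_force: [-0.8, -0.2, 0.4]
opening: 0.0852
5.575 [0.7071 0.0628 0.2723] F [-0.8069 -0.1806  0.4155] op 0.08517562068354899
d [0.103  0.3493 0.1863] turn [-0.0043 -0.5764  0.0005] q [ 0.4733  0.6852  0.3425  0.4184 -1.6695  0.7327]
cap a [0.2241 0.2278 0.2288]
```

View pics/side5.png

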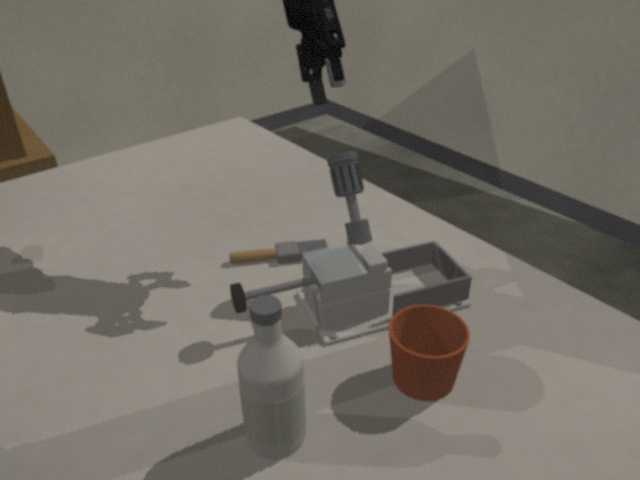

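Cap top has moved from 0.189 to 0.229 along its axis, so it is out 40 mm. Now over to the plunger, gripper shut and tilted 25 degrees so that the body and camera stay back.

```bash
cat >> h.py <<'E'
t_=np.deg2rad(25)
Zh=np.array([0,0,1.])
RP=np.stack([X,-np.cos(t_)*Y-np.sin(t_)*Zh,-np.cos(t_)*Zh+np.sin(t_)*Y],1)
E
python3 - <<'E'
from h import *
rep(O-.21*Y+Zh*.18,RP)
E
```

```text
5.625 [0.706  0.0618 0.27  ] F [-0.544  -0.6759 -0.7981] op 0.08557910463931855
d [0.0873 0.3343 0.2063] turn [ 0.4036 -0.5689  0.1266] q [ 0.4722  0.6861  0.3383  0.417  -1.6686  0.7326]
```

```bash
python3 -m creep '[{"dx":0,"dy":0.02,"dz":-0.06,"ax":0,"ay":0,"az":0,"gripper":0},{"dx":0,"dy":0.10,"dz":-0.06,"ax":0,"ay":0,"az":0,"gripper":0},{"dx":0.02,"dy":0.18,"dz":0,"ax":0.1,"ay":-0.15,"az":0.03,"gripper":0},{"dx":0.087,"dy":0.334,"dz":0.206,"ax":0.404,"ay":-0.569,"az":0.127,"gripper":0},{"dx":0.087,"dy":0.334,"dz":0.206,"ax":0.404,"ay":-0.569,"az":0.127,"gripper":0},{"dx":0.087,"dy":0.334,"dz":0.206,"ax":0.404,"ay":-0.569,"az":0.127,"gripper":0},{"dx":0.087,"dy":0.334,"dz":0.206,"ax":0.404,"ay":-0.569,"az":0.127,"gripper":0},{"dx":0.087,"dy":0.334,"dz":0.206,"ax":0.404,"ay":-0.569,"az":0.127,"gripper":0},{"dx":0.087,"dy":0.334,"dz":0.206,"ax":0.404,"ay":-0.569,"az":0.127,"gripper":0},{"dx":0.087,"dy":0.334,"dz":0.206,"ax":0.404,"ay":-0.569,"az":0.127,"gripper":0},{"dx":0.087,"dy":0.334,"dz":0.206,"ax":0.404,"ay":-0.569,"az":0.127,"gripper":0}]'
python3 - <<'E'
from h import *
from station import r
rep(O-.20*Y+Zh*.066,RP)
cv2.imwrite('pics/side6.png',r.get_image('side')[0])
E
```

```text
t: 7.0
ee_pos: [0.4243, 0.0038, 0.1798]
ee_rot: [[-0.308, -0.863, 0.4], [-0.951, 0.279, -0.132], [0.002, -0.421, -0.907]]
wrist_force: [0.1, 0.2, -0.9]
opening: -0.0003
7.0 [0.4243 0.0038 0.1798] F [ 0.1432  0.1921 -0.8599] op -0.00030932725231162296
d [0.0001 0.0524 0.1429] turn [ 0.0017 -0.0022  0.0002] q [ 0.5124 -0.0955 -1.0342  0.7919 -0.4519  0.0553]
```

View pics/side6.png

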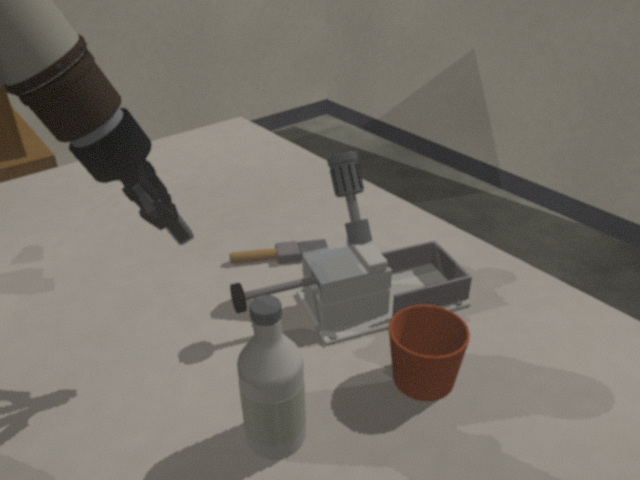

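q3 is at -1.03, close to its limit of -1.07, so I reduce the tilt to 10 degrees.

```bash
sed -i 's/deg2rad(25)/deg2rad(10)/' h.py
python3 - <<'E'
from h import *
rep(O-.20*Y+Zh*.062,RP)
E
```

```text
7.05 [0.4242 0.0037 0.1797] F [-0.6461  0.3767  0.5381] op 0.00020887417398951396
d [-0.0001  0.0544  0.1478] turn [-0.2482 -0.0023 -0.    ] q [ 0.5125 -0.0957 -1.0346  0.792  -0.4518  0.0552]
```

```bash
python3 -m creep '[{"dx":0,"dy":0,"dz":0,"ax":-0.12,"ay":0,"az":0,"gripper":0},{"dx":0,"dy":0,"dz":0,"ax":-0.248,"ay":0,"az":0,"gripper":0},{"dx":0,"dy":0.03,"dz":0.08,"ax":-0.248,"ay":0,"az":0,"gripper":0},{"dx":0,"dy":0.054,"dz":0.148,"ax":-0.248,"ay":-0.002,"az":0,"gripper":0},{"dx":0,"dy":0.054,"dz":0.148,"ax":-0.248,"ay":-0.002,"az":0,"gripper":0},{"dx":0,"dy":0.054,"dz":0.148,"ax":-0.248,"ay":-0.002,"az":0,"gripper":0}]'
python3 - <<'E'
from h import *
from station import r
for yy in(-.165,-.12,-.078): rep(O+yy*Y+Zh*.062,RP)
cv2.imwrite('pics/side7.png',r.get_image('side')[0])
cv2.imwrite('pics/top7.png',r.get_image('top')[0][80:400,150:500])
E
```

```text
t: 7.8
ee_pos: [0.4341, 0.0003, 0.0634]
ee_rot: [[-0.307, -0.937, 0.168], [-0.952, 0.303, -0.053], [-0.001, -0.176, -0.984]]
wrist_force: [0.2, 0.5, 1.1]
opening: -0.0002
7.8 [0.4341 0.0003 0.0634] F [0.2266 0.5405 1.0685] op -0.00022362558808781637
d [-0.     -0.0445  0.0098] turn [-0.0023  0.0009 -0.0001] q [ 0.4395  0.2156 -0.9114  0.3724 -0.3348  0.4732]
7.8 [0.4341 0.0003 0.0634] F [0.2266 0.5405 1.0685] op -0.00022362558808781637
d [-0.     -0.1036  0.0204] turn [-0.0023  0.0009 -0.0001] q [ 0.4395  0.2156 -0.9114  0.3724 -0.3348  0.4732]
7.8 [0.4341 0.0003 0.0634] F [0.2266 0.5405 1.0685] op -0.00022362558808781637
d [-0.     -0.1587  0.0303] turn [-0.0023  0.0009 -0.0001] q [ 0.4395  0.2156 -0.9114  0.3724 -0.3348  0.4732]
```

View pics/side7.png

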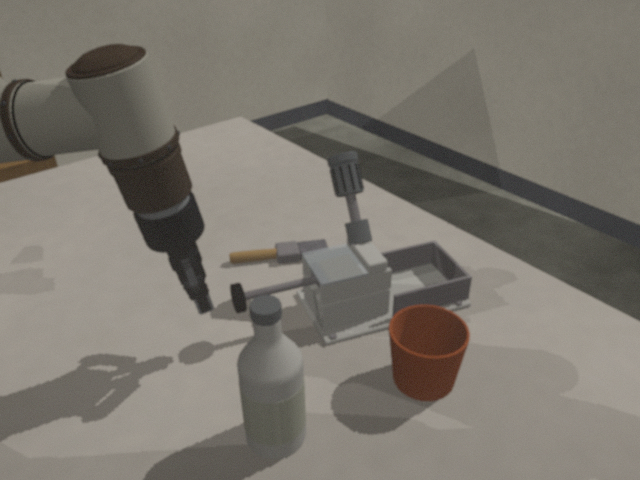

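View pics/top7.png

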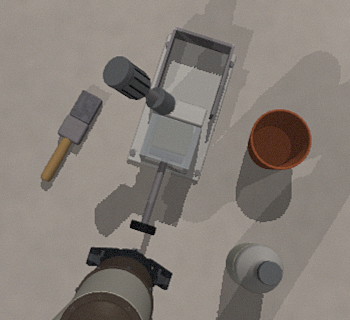

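The fingertips are lined up behind the knob: the tip is at about (207,308) and the knob at (238,297) in the side view. Pushing.

```bash
python3 -m creep '[{"dx":0,"dy":-0.03,"dz":0.006,"ax":0,"ay":0,"az":0,"gripper":0},{"dx":0,"dy":-0.05,"dz":0.01,"ax":0,"ay":0,"az":0,"gripper":0},{"dx":0,"dy":-0.07,"dz":0.014,"ax":0,"ay":0,"az":0,"gripper":0},{"dx":0,"dy":-0.09,"dz":0.018,"ax":0,"ay":0,"az":0,"gripper":0},{"dx":0,"dy":-0.11,"dz":0.021,"ax":0,"ay":0,"az":0,"gripper":0},{"dx":0,"dy":-0.13,"dz":0.025,"ax":0,"ay":0,"az":0,"gripper":0},{"dx":0,"dy":-0.145,"dz":0.028,"ax":0,"ay":0,"az":0,"gripper":0},{"dx":0,"dy":-0.145,"dz":0.028,"ax":0,"ay":0,"az":0,"gripper":0}]'
python3 - <<'E'
from h import *
rep(O+-.078*Y+Zh*.062,RP)
E
```

```text
t: 8.9
ee_pos: [0.5387, -0.0336, 0.0634]
ee_rot: [[-0.308, -0.936, 0.169], [-0.951, 0.304, -0.052], [-0.002, -0.177, -0.984]]
wrist_force: [-6.2, 5.6, 4.6]
opening: -0.0002
8.9 [ 0.5387 -0.0336  0.0634] F [-6.1718  5.5603  4.5887] op -0.00021709587136973285
d [-0.0001 -0.0143  0.0045] turn [-0.0033  0.0022 -0.0011] q [ 0.2871  0.3633 -0.625   0.2301 -0.4441  0.7692]
```

```bash
python3 -m creep '[{"dx":0,"dy":-0.007,"dz":0.002,"ax":0,"ay":0,"az":0,"gripper":0},{"dx":0,"dy":-0.014,"dz":0.004,"ax":0,"ay":0,"az":0,"gripper":0},{"dx":0,"dy":-0.016,"dz":0.004,"ax":0,"ay":0,"az":0,"gripper":0},{"dx":0,"dy":-0.016,"dz":0.004,"ax":0,"ay":0,"az":0,"gripper":0}]'
python3 - <<'E'
from h import *
rep(O+-.078*Y+Zh*.062,RP)
from station import r
cv2.imwrite('pics/side8.png',r.get_image('side')[0])
E
```

```text
t: 9.4
ee_pos: [0.5487, -0.0374, 0.0624]
ee_rot: [[-0.308, -0.937, 0.167], [-0.951, 0.303, -0.053], [-0.001, -0.175, -0.985]]
wrist_force: [-9.0, 5.0, 5.8]
opening: 0.0001
9.4 [ 0.5487 -0.0374  0.0624] F [-9.0268  5.0289  5.7505] op 8.462163628789455e-05
d [-0.0008 -0.0006  0.0007] turn [-0.0012  0.0011 -0.0009] q [ 0.2742  0.3795 -0.5959  0.2188 -0.4574  0.7936]
```

View pics/side8.png

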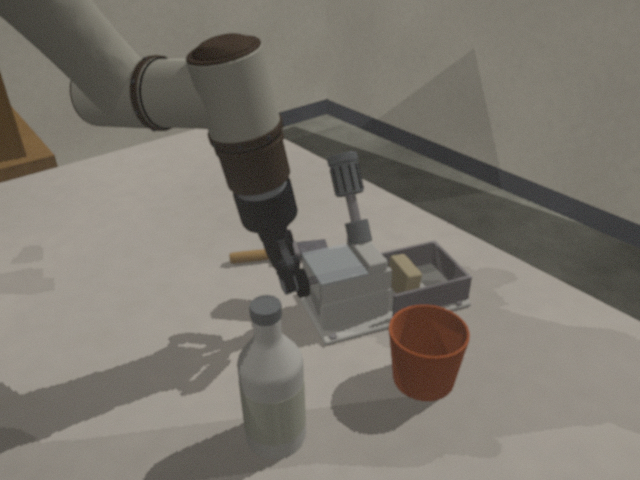

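The block is leaving at (405,272), standing up in the tray. The force is still only spring level, so I push a little further to find the stop.

```bash
python3 -m creep '[{"dx":0,"dy":-0.004,"dz":0.001,"ax":0,"ay":0,"az":0,"gripper":0},{"dx":0,"dy":-0.006,"dz":0.001,"ax":0,"ay":0,"az":0,"gripper":0},{"dx":0,"dy":-0.006,"dz":0.001,"ax":0,"ay":0,"az":0,"gripper":0}]'
python3 - <<'E'
from h import *
rep(O+-.078*Y+Zh*.062,RP)
from station import r
m=r.camera_model('side');p,z=r.get_image('side')
cv2.imwrite('pics/side9.png',cv2.resize(p[200:340,200:480],None,fx=2.8,fy=2.8,interpolation=3))
cv2.imwrite('pics/top9.png',cv2.resize(r.get_image('top')[0][80:300,230:430],None,fx=2.7,fy=2.7))
E
```

```text
t: 9.82
ee_pos: [0.5489, -0.0381, 0.062]
ee_rot: [[-0.308, -0.938, 0.16], [-0.951, 0.304, -0.053], [0.002, -0.169, -0.986]]
wrist_force: [-22.4, 17.4, 16.9]
opening: 0.0001
9.825 [ 0.5489 -0.0381  0.062 ] F [-22.4391  17.3626  16.8621] op 7.019157234962267e-05
d [-0.0017 -0.0001 -0.    ] turn [ 0.0049 -0.0016 -0.0008] q [ 0.2723  0.3829 -0.5878  0.2109 -0.4684  0.8031]
```

View pics/side9.png

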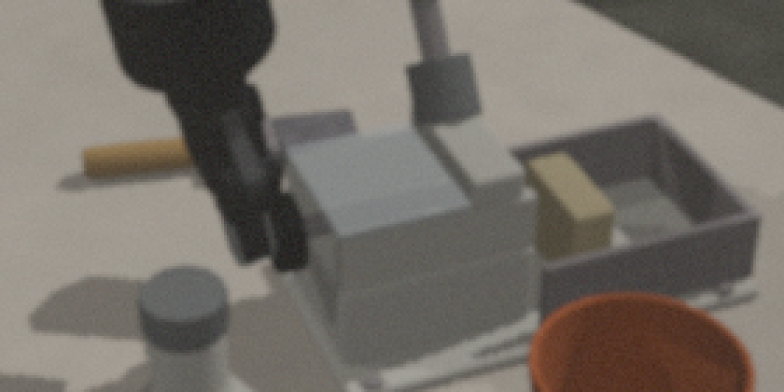

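View pics/top9.png

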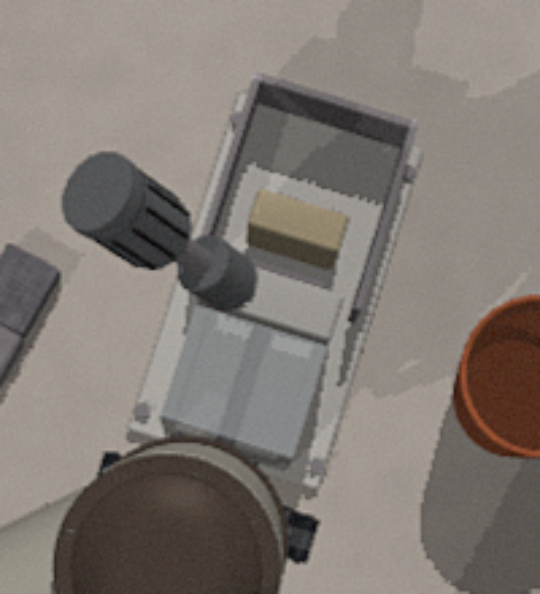

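The force jumped to about 33 N with the TCP at y = -78 mm, so the plunger is at its 92 mm stop. The block is out in the tray, standing on its edge. Backing off.

```bash
python3 -m creep '[{"dx":0,"dy":0.01,"dz":-0.002,"ax":0,"ay":0,"az":0,"gripper":0},{"dx":0,"dy":0.03,"dz":-0.006,"ax":0,"ay":0,"az":0,"gripper":0},{"dx":0,"dy":0.06,"dz":-0.012,"ax":0,"ay":0,"az":0,"gripper":0},{"dx":0,"dy":0.09,"dz":-0.018,"ax":0,"ay":0,"az":0,"gripper":0},{"dx":0,"dy":0.12,"dz":-0.023,"ax":0,"ay":0,"az":0,"gripper":0},{"dx":0,"dy":0.15,"dz":-0.029,"ax":0,"ay":0,"az":0,"gripper":0},{"dx":0,"dy":0.17,"dz":-0.033,"ax":0,"ay":0,"az":0,"gripper":0},{"dx":0,"dy":0.17,"dz":-0.1,"ax":0,"ay":0,"az":0,"gripper":0},{"dx":0,"dy":0.17,"dz":-0.2,"ax":0,"ay":0,"az":0,"gripper":0},{"dx":0,"dy":0.17,"dz":-0.28,"ax":0,"ay":0,"az":0,"gripper":0},{"dx":0,"dy":0.17,"dz":-0.28,"ax":0,"ay":0,"az":0,"gripper":0}]'
python3 - <<'E'
from h import *
rep(capp(.32),RG)
from station import r
p,z=r.get_image('side')
cv2.imwrite('pics/side10.png',cv2.resize(p[120:340,200:480],None,fx=2.7,fy=2.7))
m=r.camera_model('top');p,z=r.get_image('top');cv2.imwrite('pics/top10.png',p)
P=cloud(m,z);hsv=cv2.cvtColor(p,cv2.COLOR_BGR2HSV)
k=np.zeros((480,640),bool);k[100:200,310:390]=1
k&=(hsv[...,1]>50)&(hsv[...,0]>15)&(hsv[...,0]<35)
q=(P[k]-O)@D;print('block disp',k.sum(),np.percentile(q,[2,50,98],axis=0))
dark=p.max(-1)<50;k=np.zeros((480,640),bool);k[290:325,270:315]=1;k&=dark
v,u=np.nonzero(k);print('knob',k.sum(),u.mean(),v.mean())
E
```

```text
t: 11.3
ee_pos: [0.4018, 0.0121, 0.2515]
ee_rot: [[-0.306, -0.935, 0.18], [-0.952, 0.303, -0.045], [-0.013, -0.185, -0.983]]
wrist_force: [0.6, -0.2, -0.6]
opening: -0.0
11.3 [0.4018 0.0121 0.2515] F [ 0.5752 -0.2422 -0.5969] op -4.889341488140231e-05
d [-0.2015 -0.3669  0.0279] turn [-0.1728  0.594  -0.054 ] q [ 0.5417 -0.1287 -0.6214  0.162  -0.9512  0.6313]
block disp 671 [[-0.0279  0.0895  0.0159]
 [ 0.0001  0.0975  0.0577]
 [ 0.0281  0.1135  0.0609]]
knob 207 292.3768115942029 307.17391304347825
```

View pics/side10.png

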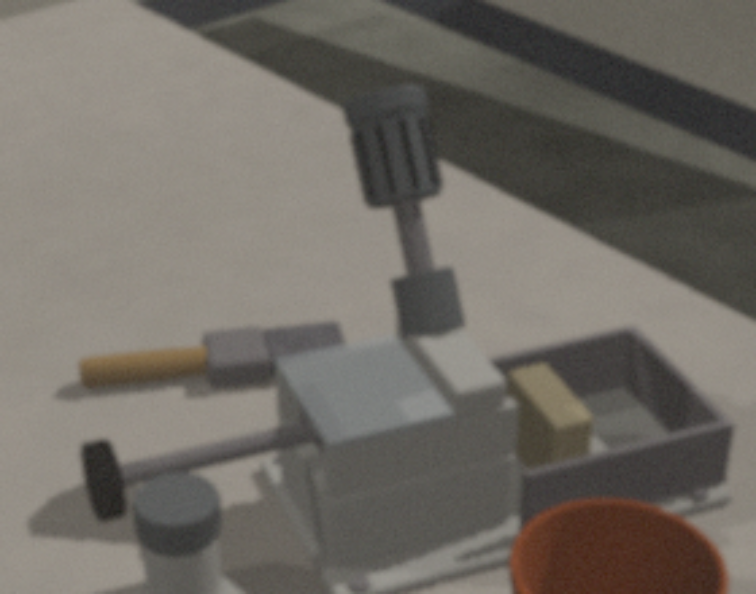

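View pics/top10.png

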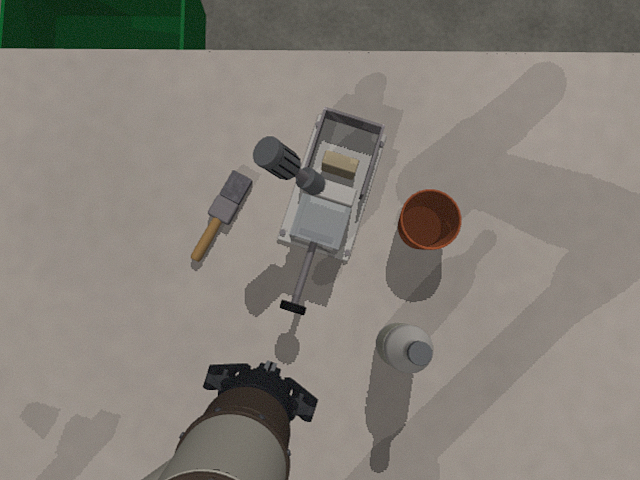

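The plunger is back, with its knob at (292,307) exactly as at the start. The block stands on edge in the tray at dispenser (0, 100 mm), top 60 mm high. The bystanders have not moved. Now the cap.

```bash
python3 -m creep '[{"dx":-0.05,"dy":-0.05,"dz":-0.05,"ax":-0.02,"ay":0.1,"az":-0.01,"gripper":0},{"dx":-0.2,"dy":-0.367,"dz":0.02,"ax":-0.173,"ay":0.594,"az":-0.054,"gripper":0},{"dx":-0.2,"dy":-0.367,"dz":0.02,"ax":-0.173,"ay":0.594,"az":-0.054,"gripper":0},{"dx":-0.2,"dy":-0.367,"dz":0.02,"ax":-0.173,"ay":0.594,"az":-0.054,"gripper":0},{"dx":-0.2,"dy":-0.367,"dz":0.02,"ax":-0.173,"ay":0.594,"az":-0.054,"gripper":0},{"dx":-0.2,"dy":-0.367,"dz":0.02,"ax":-0.173,"ay":0.594,"az":-0.054,"gripper":0},{"dx":-0.2,"dy":-0.367,"dz":0.02,"ax":-0.173,"ay":0.594,"az":-0.054,"gripper":0},{"dx":-0.2,"dy":-0.367,"dz":0.02,"ax":-0.173,"ay":0.594,"az":-0.054,"gripper":0}]'
python3 - <<'E'
from h import *
rep(capp(.235),RG);rep(capp(.19),RG)
E
```

```text
t: 12.4
ee_pos: [0.7058, 0.0686, 0.2767]
ee_rot: [[-0.244, -0.951, -0.191], [-0.774, 0.31, -0.553], [0.585, 0.013, -0.811]]
wrist_force: [0.2, 0.3, 0.8]
opening: 0.0001
12.4 [0.7058 0.0686 0.2767] F [0.1615 0.3217 0.7963] op 6.326909851457842e-05
d [-0.0001 -0.004   0.1024] turn [ 0.0116 -0.0131  0.0055] q [ 0.4809  0.6999  0.3718  0.4177 -1.7124  0.7389]
12.4 [0.7058 0.0686 0.2767] F [0.1615 0.3217 0.7963] op 6.326909851457842e-05
d [-0.0009 -0.0048  0.1624] turn [ 0.0116 -0.0131  0.0055] q [ 0.4809  0.6999  0.3718  0.4177 -1.7124  0.7389]
```

```bash
python3 -m creep '[{"dx":0,"dy":-0.004,"dz":0.05,"ax":0.012,"ay":-0.013,"az":0.005,"gripper":0},{"dx":0,"dy":-0.004,"dz":0.09,"ax":0.012,"ay":-0.013,"az":0.005,"gripper":0},{"dx":0,"dy":-0.004,"dz":0.11,"ax":0.012,"ay":-0.013,"az":0.005,"gripper":0},{"dx":0,"dy":-0.004,"dz":0.125,"ax":0.012,"ay":-0.013,"az":0.005,"gripper":0},{"dx":0,"dy":-0.004,"dz":0.14,"ax":0.012,"ay":-0.013,"az":0.005,"gripper":0},{"dx":0,"dy":-0.004,"dz":0.155,"ax":0.012,"ay":-0.013,"az":0.005,"gripper":0},{"dx":0,"dy":-0.004,"dz":0.163,"ax":0.012,"ay":-0.013,"az":0.005,"gripper":0},{"dx":0,"dy":-0.004,"dz":0.163,"ax":0.012,"ay":-0.013,"az":0.005,"gripper":0}]'
python3 - <<'E'
from h import *
rep(capp(.189),RG)
E
```

```text
t: 13.4
ee_pos: [0.6863, 0.0001, 0.1778]
ee_rot: [[-0.252, -0.952, -0.175], [-0.78, 0.307, -0.546], [0.573, -0.002, -0.82]]
wrist_force: [-0.7, 0.0, -0.0]
opening: 0.0003
13.4 [0.6863 0.0001 0.1778] F [-0.6759  0.0358 -0.0168] op 0.00028136500035488984
d [-0.0008  0.0005  0.0013] turn [-0.0016  0.0006 -0.0003] q [ 0.4082  0.6772  0.081   0.4517 -1.4219  0.6793]
```

```bash
python3 -m creep '[{"dx":0,"dy":0,"dz":0.003,"ax":0,"ay":0,"az":0,"gripper":0},{"dx":0,"dy":0,"dz":0.005,"ax":0,"ay":0,"az":0,"gripper":0},{"dx":0,"dy":0,"dz":0.005,"ax":0,"ay":0,"az":0,"gripper":0}]'
```

```text
t: 13.78
ee_pos: [0.6865, -0.0004, 0.177]
ee_rot: [[-0.253, -0.952, -0.171], [-0.78, 0.305, -0.546], [0.572, -0.005, -0.82]]
wrist_force: [-1.1, 4.0, 5.7]
opening: 0.0002
```

```bash
python3 -m creep '[{"dx":0,"dy":0,"dz":0.003,"ax":0,"ay":0,"az":0,"gripper":0},{"dx":0,"dy":0,"dz":0.003,"ax":0,"ay":0,"az":0,"gripper":0}]'
python3 -m creep '[{"dx":0,"dy":0,"dz":-0.04,"ax":0,"ay":0,"az":0,"gripper":0},{"dx":0,"dy":0,"dz":-0.1,"ax":0,"ay":0,"az":0,"gripper":0},{"dx":0,"dy":0,"dz":-0.18,"ax":0,"ay":0,"az":0,"gripper":0},{"dx":0,"dy":0,"dz":-0.2,"ax":0,"ay":0,"az":0,"gripper":0},{"dx":0,"dy":0,"dz":-0.2,"ax":0,"ay":0,"az":0,"gripper":0}]'
python3 - <<'E'
from h import *
rep(capp(.189),RG)
from station import r
d0=pickle.load(open('v0.pkl','rb'))
m=r.camera_model('side');p,z=r.get_image('side');cv2.imwrite('pics/side11.png',p)
P=cloud(m,z)[120:250,320:385].reshape(-1,3);L=(P-O)@D;a=(P-O)@A
k=(abs(L[:,1]-.04)<.03)&(P[:,2]>.115)&(abs((P-O)@W-.038)<.035)
print('cap a',np.percentile(a[k],[95,99,100]))
P=cloud(*[d0['side'][i] for i in(0,2)])[120:250,320:385].reshape(-1,3);L=(P-O)@D;a=(P-O)@A
k=(abs(L[:,1]-.04)<.03)&(P[:,2]>.115)&(abs((P-O)@W-.038)<.035)
print('cap a start',np.percentile(a[k],[95,99,100]))
m=r.camera_model('top');p,z=r.get_image('top');cv2.imwrite('pics/top11.png',p)
for nm,(x0,x1,y0,y1) in dict(pot=(395,465,185,255),bottle=(370,440,318,378),brush=(185,255,168,265)).items():
  for Pc in(cloud(m,z),cloud(d0['top'][0],d0['top'][2])):
    q=Pc[y0:y1,x0:x1].reshape(-1,3);q=q[(q[:,2]>.012)&(q[:,2]<.25)];print(nm,np.median(q,0))
k=np.zeros((480,640),bool);k[290:325,270:315]=1;k&=p.max(-1)<50
v,u=np.nonzero(k);print('knob',k.sum(),u.mean(),v.mean())
hsv=cv2.cvtColor(p,cv2.COLOR_BGR2HSV);k=np.zeros((480,640),bool);k[100:200,310:390]=1
k&=(hsv[...,1]>50)&(hsv[...,0]>15)&(hsv[...,0]<35)
q=(cloud(m,z)[k]-O)@D;print('block disp',k.sum(),np.percentile(q,[2,50,98],axis=0))
E
```

```text
t: 14.02
ee_pos: [0.6866, -0.0005, 0.177]
ee_rot: [[-0.253, -0.953, -0.168], [-0.781, 0.304, -0.546], [0.571, -0.007, -0.821]]
wrist_force: [-2.8, 9.4, 10.3]
opening: 0.0003
t: 14.65
ee_pos: [0.7118, 0.08, 0.2966]
ee_rot: [[-0.253, -0.952, -0.172], [-0.781, 0.306, -0.545], [0.571, -0.003, -0.821]]
wrist_force: [1.2, 0.1, -0.9]
opening: -0.0001
14.65 [0.7118 0.08   0.2966] F [ 1.1808  0.105  -0.9078] op -0.00012337268598427805
d [0.0004 0.0009 0.1952] turn [-0.0036  0.0027 -0.0004] q [ 0.4908  0.699   0.4244  0.4173 -1.7422  0.746 ]
cap a [0.1847 0.1877 0.1888]
cap a start [0.1847 0.1877 0.1889]
pot [ 0.6324 -0.2582  0.0635]
pot [ 0.6325 -0.2584  0.0636]
bottle [ 0.4203 -0.177   0.1378]
bottle [ 0.4204 -0.1769  0.1376]
brush [0.6512 0.1063 0.0184]
brush [0.6509 0.1062 0.0184]
knob 208 292.42788461538464 307.1682692307692
block disp 672 [[-0.0278  0.0894  0.0162]
 [-0.      0.0971  0.0573]
 [ 0.028   0.1135  0.0614]]
```

View pics/side11.png

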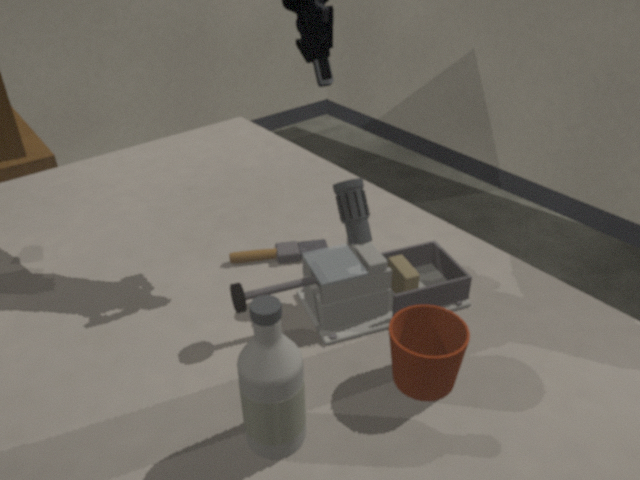

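The cap top is back at 0.189 at (348,185), the knob is at rest, the block is still in the tray at (405,272), and the arm is clear. Handing in.

```bash
python3 -c "
from station import r
print(r.hand_in())"
```

```text
the job is handed in; nothing more can be done
None
```

The detergent block is in the steel tray, the plunger is back out and the cap is fully home. I handed the job in at about 15 s; the hand-in reports no verdict.

- **Cap out:** I gripped the cap and pulled it along its leaning axis. The side camera's depth measured 40 mm of travel.
- **Plunger in:** I pushed the knob with the shut fingertips. At the expected 92 mm of travel the force jumped from about 12 N to about 33 N, which I took as the stop.
- **Plunger back:** I backed off and the knob sprang out. Its centre in the top view is within 0.1 pixel of where it started.
- **Cap home:** I pressed it down with the shut fingertips until it stopped moving at about 14 N. Its top measured 0.1 mm from its starting position.

**Last checks:**
- **Block:** it stands on its edge in the tray rather than lying flat. It is about 26 mm from the tray centre towards the dispenser and had not moved between the last two looks.
- **Bystanders:** the bottle, pot and brush measured within 0.5 mm of where they started.
- **Robot:** the arm was clear of everything.

No check failed. Two move calls were refused because their rows lacked some keys, and nothing moved in either. I also cut the push tilt from 25 to 10 degrees because joint 3 was close to its limit.

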